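Find which way the filter cap unscrews and hold it off

ROBOT

A 6-joint arm with a two-finger parallel gripper is mounted at the origin on a cart in front of the work surface, level with it; the furniture and walls round the work are solid. World frame = base frame: x ahead of the robot, y to its left, z up, the work surface at z = 0. Lengths are in m, angles in rad, forces in N, time in s.
With the tool pointing down it reaches from about 0.275 to 0.975 m from the base axis. Payload 8.4 kg.
Tool frame: the origin (TCP) lies at the very end of the fingers, on their centre line; the grasp point (between the pads) lies 19 mm behind it; z points along the fingers, y is the line along which they close (so a half turn about z gives the same grasp; the last joint's range is limited). The gripper opens to 92 mm and grips with 3 to 60 N. Pads are 20 mm wide; open, the fingers measure 128 mm over their backs; the gripper's body (75 mm by 189 mm) begins 69 mm behind the grasp point.
Start: joints at [1.339, 0.353, 1.633, -0, 1.155, -0.002], TCP at [0.142, 0.609, 0.215] pointing down, gripper open.
Joint ranges: [-2.63, 2.63], [-0.92, 2.1], [0.06, 2.66], [-1.3, 4.44], [0, 2.69], [-3.02, 3.02]. Speed limits (rad/s): [2.22, 2.22, 2.79, 3.14, 3.14, 3.14].

INTERFACE

Orientations are given as a unit quaternion [w, x, y, z].
In Python, from plant import ctrl gives the robot as it stands.
- The arm moves only by the tool jog_arm, never from a script. Its arguments are lists of equal length, an entry for each row: "xyz": the shift along the tool's x, y, z in mm, a list of three; "rotation": the turn, a rotation vector about the tool's x, y, z in degrees, a list of three; "jaw": the finger opening in mm, from 0 to 91.9. A call has 1 to 8 rows; each row shifts and turns the commanded pose from where the row before left it, along the tool's axes as they then stand; what a row does not reach is not made up. A row lasts 1/8 s, in which the tool goes at most 62.5 mm and 10.7 degrees, less where a joint would pass 70% of its speed; a pose out of reach is approached as far as the arm can. A call is refused whole if a number of a shift passes 62.5 or a number of a turn 10.7, either way. A call with a gripper value outside its range is refused whole. The fingers move at their own pace and stop on an object; "force" is the grip in N (left out, the last holds). Time passes only in rows, so rows that do not move let the fingers close. It gives the time, the measured TCP pose, the force, the opening and the grip force at its end, in the units of the state.
- ctrl.state(): the state, without advancing time (a new reading comes with each control period).
- ctrl.capture(name): name is "side" or "top" or "wrist"; returns the picture (480x640x3 uint8, blue, green, red); there is no depth.
- ctrl.calibration(name): a dict with "camera_matrix" (3x3 intrinsics, pixels), "R" (3x3) and "t" (3): a world point X has camera coordinates R X + t. Camera axes: x right, y down, z forward; pixel columns grow to the right and rows downward; lengths in m; the calibration is good to about 2 mm. The wrist camera is an equidistant fisheye: a pixel r from the principal point sees the ray r / f radians off the axis. A picture is of the moment at which its call begins: read the wrist's pose just before it. calibration takes no time and is no camera call; for the wrist camera it gives the pose at the moment of the call.
- ctrl.sign_off(): hands the job in; it is judged then, once.
The state is a dict: "t": time; "q": joint angles; "dq": joint speeds; "joint_torque": joint torques, N m; "tcp_pos": TCP position; "tool_rot": TCP orientation; "wrist_force": force on the tool from outside, world axes, zero at the start; "torque": the same for the moment, N m; "finger_gap": finger opening in m; "grasp_force": force on a finger pad.
Only numpy, scipy, OpenCV 4.12 (cv2) and the standard library are available. Lean on these libraries where they do the work, as an engineer would, in place of code of your own. Each camera call takes 0.05 s, during which the arm holds its last target. There are 200 camera calls.

TASK

The water filter on the worktop has two twist-on caps, one blue and one grey, and nobody remembers which way each is threaded. Take the blue cap by its grip bar, try turning it one way and then the other until you find the way it loosens, turn it until it is free (about a fifth of a turn), and lift it straight up off its housing. Finish still holding it, level and still, about 10 cm above its seat over the filter; leave the grey cap alone and do not disturb the mug, honey jar or tumbler.

Things in the scene. Friction and masses are not known exactly. Their poses are not given: they have to be found in the camera images.
- filter: white water filter, fixed: foot 98 x 216 x 14 mm with two upright round housings (74 mm across) side by side, centres 58 mm either side of its middle along its y axis, flat cap seats 112 mm above the worktop; steel spout in front (-x) between the housings, feed pipe behind. Origin: centre of the underside, z up, x to the back.
- blue_cap_grip (a point): centre of the grip bar on top of the blue cap, on its turning axis. The cap starts screwed on to either housing, bar roughly along the filter's y. Bar: 52 mm long, 16 mm thick, 26 mm high, to be pinched across its thickness. Site x along the bar, y across it, z up; 44 mm above the cap's lower rim, 13 mm above its roof, 156 mm above the worktop while seated. Cap 60 to 130 g.
- blue_cap_rim (a point): centre of the blue cap's lower rim (68 mm across; skirt and roof 31 mm high). Hidden quarter-turn thread, 3 mm play: turned the loosening way it moves almost freely (under 0.15 N m), is clear from about 55 to 120 degrees and lifts off; the other way it meets a hard stop after 3 to 15 degrees; before it is free it lifts only 3 mm. The loosening way varies from start to start.
- grey_cap_grip (a point): the same point of the grey cap, equal in shape, screwed on to the other housing; to be left alone
- mug_mid (a point): white mug with grey dots, 82 mm across, 91 mm high, loose; point half-way up on its axis; bystander
- honey_mid (a point): honey jar with black lid, 63 mm across, 94 mm high, loose; point at its centre; bystander
- tumbler_mid (a point): clear printed tumbler, 62 mm across, 94 mm high, loose; point at its centre; bystander
Not all that is in view belongs to the job. Of the things that look like the part that bears blue_cap_grip, the larger one is meant.

How it is judged:
On the way:
1. the blue cap has been turned by more than 35 degrees on its housing (angle between the x axis of blue_cap_grip and the y axis of filter, either way round above 0.61 rad and z of blue_cap_grip in the frame of filter below 0.18 m).
At the end, for the whole second after the job is handed in: the blue cap is held in the fingers, touching neither filter nor grey cap, still (under 0.05 m/s) and level (within 20 degrees), 60 to 180 mm above where it sat, over the filter (within 80 mm of its middle front to back, 140 mm side to side); the grey cap is still on (z of blue_cap_grip in the frame of filter between 0.216 and 0.336 m and x of blue_cap_grip in the frame of filter between -0.08 and 0.08 m and y of blue_cap_grip in the frame of filter between -0.14 and 0.14 m and angle between blue_cap_grip's own z axis and vertical below 0.35 rad and linear speed of blue_cap below 0.05 m/s and contact force between the fingers and blue_cap above 1 N and contact force between blue_cap and filter below 0.3 N and contact force between blue_cap and grey_cap below 0.3 N and z of grey_cap_grip in the frame of filter below 0.162 m); the arm keeps its last pose, push and grip.
It fails at once if the grey cap is turned by more than about 20 degrees or shifted by more than 12 mm (angle between the x axis of grey_cap_grip and the y axis of filter, either way round above 0.35 rad or distance of grey_cap_grip from where it was at the start of the episode above 0.012 m).
It fails at once if the mug, honey jar or tumbler is moved by more than 30 mm (distance of any of mug_mid, honey_mid, tumbler_mid from where it was at the start of the episode above 0.03 m).
It also fails if it takes over 40 s, if anything falls off the work surface, if the arm or the gripper's body presses on something with over 40 N, if the wrist force passes 120 N, or if a joint passes its speed limit or range.

## Working session

There is one attempt and no reset: what is moved stays moved. The work goes in short steps, Python scripts to look and compute and a tool call to move; the robot and the scene stay as the last step left them, time stands still between calls to the robot, and variables do not carry over. Pictures are saved under pics/ and viewed, at most 10 in all, crops included, and the job is handed in when it is done.

Besides the shell and the picture viewer there is one more tool, called as name(argument=value, ...) on one line, values as JSON. jog_arm: Moves the arm, as the interface text tells. Its arguments: {"type":"object","properties":{"xyz":{"type":"array","items":{"type":"array","items":{"type":"number"}}},"rotation":{"type":"array","items":{"type":"array","items":{"type":"number"}}},"jaw":{"type":"array","items":{"type":"number"}},"force":{"type":"number"}},"required":["xyz","rotation","jaw"]}

```bash
mkdir -p pics; python3 - <<'E'
from plant import ctrl
import cv2,numpy as np
for n in("side","top"):
    cv2.imwrite(f"pics/{n}0.png",ctrl.capture(n)); c=ctrl.calibration(n); print(n,c)
s=ctrl.state();print(s)
E
```

```text
side {'camera_matrix': array([[527.93628763,   0.        , 311.6645463 ],
       [  0.        , 527.93628763, 254.73384909],
       [  0.        ,   0.        ,   1.        ]]), 'R': array([[ 9.99293167e-01, -3.75911064e-02,  2.75282679e-04],
       [-2.04075266e-02, -5.48618851e-01, -8.35823479e-01],
       [ 3.15705546e-02,  8.35227074e-01, -5.48998211e-01]]), 't': array([-0.55223502,  0.09461802,  1.30741655])}
top {'camera_matrix': array([[621.7102004 ,   0.        , 323.98842941],
       [  0.        , 621.7102004 , 241.61735491],
       [  0.        ,   0.        ,   1.        ]]), 'R': array([[-1.30708448e-02, -9.99914529e-01,  2.95542264e-04],
       [-9.93474960e-01,  1.29531755e-02, -1.13312480e-01],
       [ 1.13298967e-01, -1.77470368e-03, -9.93559356e-01]]), 't': array([-0.00776152,  0.57987241,  1.41761436])}
{'t': 0.1, 'q': array([ 1.33857994e+00,  3.53546339e-01,  1.63400987e+00, -4.19791926e-05,
        1.15518339e+00, -2.38445677e-03]), 'dq': array([ 0.00174565, -0.00113944,  0.00067932,  0.00075429, -0.00227049,
       -0.00164335]), 'joint_torque': array([ 1.16765630e-03, -5.94904804e+01, -3.34931660e+01,  6.99505792e-02,
        1.85052480e-02, -7.58023975e-05]), 'tcp_pos': array([0.14229349, 0.60816636, 0.21398044]), 'tool_rot': array([-4.80486029e-05,  1.14654757e-01,  9.93405233e-01, -5.71779639e-04]), 'wrist_force': array([-0.67628294, -0.59821337,  0.57339487]), 'torque': array([-0.01910836, -0.04719082, -0.01274645]), 'grasp_force': 0.0, 'finger_gap': 0.09167019371096294}
```

View pics/top0.png

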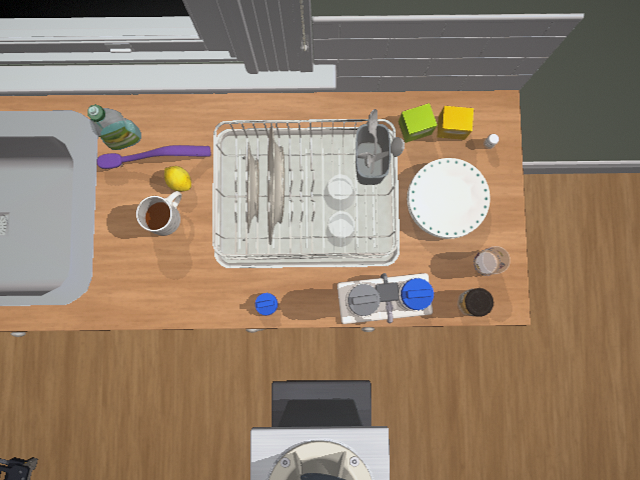

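View pics/side0.png

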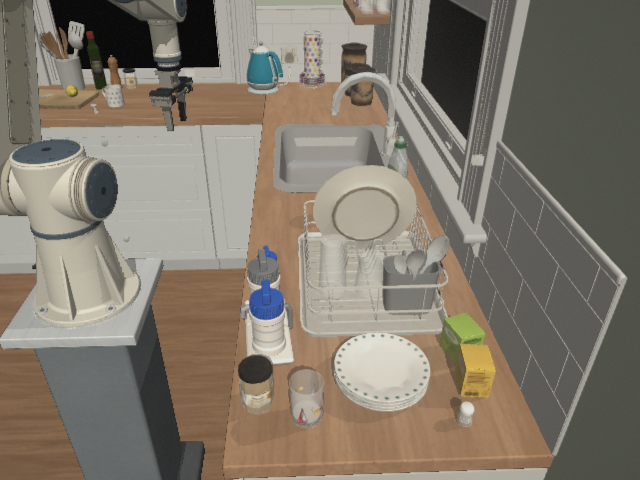

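The top view shows two blue candidates: (416,294), on the right housing of the filter, and (265,304), a smaller one loose on the worktop. The one at (416,294) fits, being larger and screwed on to a housing. The grey cap is at (363,298), honey at (479,302), tumbler at (490,261) and mug at (158,214). I'll confirm with a crop.

```bash
cat > h.py <<'E'
from plant import ctrl
import cv2,numpy as np
def back(n,uv,z):
    c=ctrl.calibration(n);d=np.linalg.inv(c["camera_matrix"])@[*uv,1]
    R,t=c["R"],c["t"];o=-R.T@t;d=R.T@d
    return o+d*(z-o[2])/d[2]
E
python3 - <<'E'
from h import *
im=cv2.imread("pics/top0.png")
cv2.imwrite("pics/crop.png",cv2.resize(im[255:335,240:500],None,fx=3,fy=3,interpolation=cv2.INTER_CUBIC))
for k,uv,z in(("blue",(417,294),.16),("grey",(363,299),.16),("honey",(479,302),.09),("tumb",(490,261),.05),("small",(265,303),.05)):
    print(k,back("top",uv,z).round(3))
E
```

```text
blue [ 0.452 -0.21   0.16 ]
grey [ 0.443 -0.096  0.16 ]
honey [ 0.434 -0.357  0.09 ]
tumb [ 0.528 -0.396  0.05 ]
small [0.439 0.121 0.05 ]
```

View pics/crop.png

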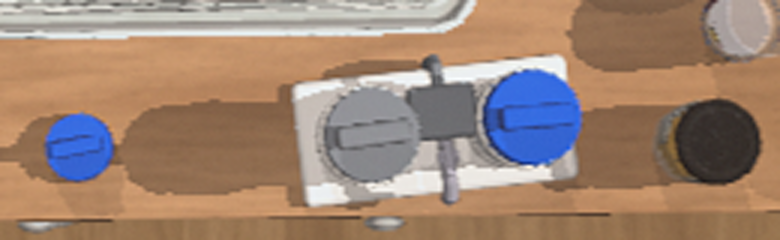

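The crop confirms it: the large blue cap with its bar at crop (537,118), full-image (419,294), sits on the filter. The bar is tilted about 6° to world -y. The small one at crop (80,147) is a decoy. First I raise the tool and turn it to match the bar.

jog_arm(xyz=[[0,0,-13],[0,0,-13],[0,0,-13],[0,0,-13],[0,0,-13],[0,0,-13],[0,0,-13]], rotation=[[0,0,10],[0,0,10],[0,0,10],[0,0,10],[0,0,10],[0,0,10],[0,0,10]], jaw=[91,91,91,91,91,91,91])

```text
t: 0.98
tcp_pos: [0.1423, 0.6083, 0.3056]
tool_rot: [0.0, 0.666, 0.746, -0.0]
wrist_force: [-0.1, 0.1, 0.4]
finger_gap: 0.0909
grasp_force: 0.0
```

jog_arm(xyz=[[-53,13.5,0],[-53,13.5,0],[-53,13.5,0],[-53,13.5,0],[-53,13.5,0],[-53,13.5,0],[-53,13.5,0],[-53,13.5,0]], rotation=[[0,0,0],[0,0,0],[0,0,0],[0,0,0],[0,0,0],[0,0,0],[0,0,0],[0,0,0]], jaw=[91,91,91,91,91,91,91,91])

```text
t: 1.98
tcp_pos: [0.3002, 0.1988, 0.3055]
tool_rot: [0.0, 0.663, 0.748, 0.0]
wrist_force: [0.7, -0.2, -0.2]
finger_gap: 0.0909
grasp_force: 0.0
```

jog_arm(xyz=[[-53,13.5,0],[-53,13.5,0],[-53,13.5,0],[-53,13.5,0],[-53,13.5,0],[-53,13.5,0],[-53,13.5,0],[-53,13.5,0]], rotation=[[0,0,0],[0,0,0],[0,0,0],[0,0,0],[0,0,0],[0,0,0],[0,0,0],[0,0,0]], jaw=[91,91,91,91,91,91,91,91])

```text
t: 2.98
tcp_pos: [0.4579, -0.2096, 0.3054]
tool_rot: [-0.0, 0.664, 0.748, 0.0]
wrist_force: [1.1, 1.4, 0.7]
finger_gap: 0.0909
grasp_force: 0.0
```

```bash
python3 - <<'E'
from h import *
s=ctrl.state();c=ctrl.calibration("wrist");im=ctrl.capture("wrist")
cv2.imwrite("pics/w1.png",im);print(s["t"],s["tcp_pos"],s["tool_rot"],s["q"],c)
E
```

```text
2.975 [ 0.45791567 -0.20955975  0.30536244] [-1.34564134e-04  6.63889849e-01  7.47830360e-01  4.88358974e-05] [-4.32288713e-01  8.09046716e-02  1.77568886e+00  1.78640008e-04
  1.28522845e+00 -5.51118680e-01] {'camera_matrix': array([[371.64829954,   0.        , 313.04306358],
       [  0.        , 371.64829954, 239.64436577],
       [  0.        ,   0.        ,   1.        ]]), 'R': array([[ 9.92992402e-01,  1.18176572e-01, -6.22447524e-04],
       [ 1.14383158e-01, -9.59767083e-01,  2.56444222e-01],
       [ 2.97082945e-02, -2.54718361e-01, -9.66558831e-01]]), 't': array([-0.42879477, -0.30535049,  0.41193423])}
```

View pics/w1.png

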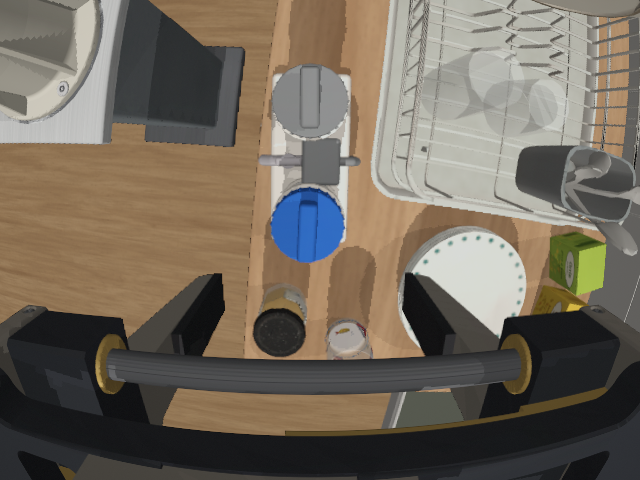

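```bash
cat >> h.py <<'E'
def fish(c,uv,z):
    K=c["camera_matrix"];p=(np.array(uv,float)-[K[0,2],K[1,2]])/K[0,0];r=np.hypot(*p)
    d=np.r_[p/r*np.sin(r),np.cos(r)];R,t=c["R"],c["t"];o=-R.T@t;d=R.T@d
    return o+d*(z-o[2])/d[2]
E
python3 - <<'E'
from h import *
im=cv2.imread("pics/w1.png")
cv2.imwrite("pics/w1c.png",cv2.resize(im[175:275,250:370],None,fx=5,fy=5,interpolation=cv2.INTER_CUBIC))
E
```

```text
(no output)
```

View pics/w1c.png

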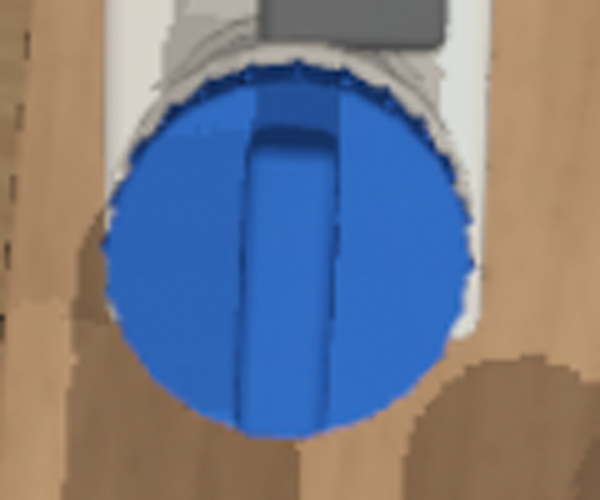

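The close view shows the blue bar's top face from crop (292,146) to (281,434), which is (308.4,204.2) to (306.2,261.8) in the full picture.

```bash
python3 - <<'E'
from h import *
c=ctrl.calibration("wrist");s=ctrl.state()
a=fish(c,(308.4,204.2),.169);b=fish(c,(306.2,261.8),.169)
m=(a+b)/2;print(a,b,m,np.linalg.norm(a-b),"bar deg",np.degrees(np.arctan2(*(a-b)[1::-1])))
from scipy.spatial.transform import Rotation as Q
q=s["tool_rot"];T=Q.from_quat([*q[1:],q[0]]).as_matrix()
print("tool shift xy mm",1e3*T.T@(m-s["tcp_pos"]),"tool y deg",np.degrees(np.arctan2(T[1,1],T[0,1])),"grey",fish(c,(310,97),.169))
E
```

```text
[ 0.45279944 -0.19392489  0.169     ] [ 0.45670281 -0.24446292  0.169     ] [ 0.45475113 -0.21919391  0.169     ] 0.050688547915766075 bar deg 94.41654743633136
tool shift xy mm [ -3.45096803  -5.93404589 136.20015314] tool y deg 6.778645274564678 grey [ 0.44370961 -0.10522399  0.169     ]
```

```bash
python3 - <<'E'
from h import *
s=ctrl.state();print(s["t"],s["tcp_pos"],s["tool_rot"],s["dq"]);c=ctrl.calibration("wrist");print(c["t"], -c["R"].T@c["t"])
c['R']=np.array([[ 9.92992402e-01,  1.18176572e-01, -6.22447524e-04],[ 1.14383158e-01, -9.59767083e-01,  2.56444222e-01],[ 2.97082945e-02, -2.54718361e-01, -9.66558831e-01]]);c['t']=np.array([-0.42879477, -0.30535049,  0.41193423])
a=fish(c,(308.4,204.2),.169);b=fish(c,(306.2,261.8),.169);print(a,b,(a+b)/2,fish(c,(310,97),.169),np.degrees(np.arctan2(*(a-b)[1::-1])))
print(back("top",(419,294.3),.169))
E
```

```text
3.025 [ 0.46009154 -0.21460489  0.30519113] [ 0.00152326  0.66406494  0.74767279 -0.00091441] [ 0.06342324 -0.05250243  0.08049123  0.01691359  0.01638321  0.11645902]
[-0.43074129 -0.31097143  0.40887436] [ 0.45048437 -0.14188853  0.4757636 ]
[ 0.45043852 -0.18841671  0.169     ] [ 0.45436585 -0.23892962  0.169     ] [ 0.45240218 -0.21367317  0.169     ] [ 0.44129061 -0.09960936  0.169     ] 94.44574690504753
[ 0.45065482 -0.21246398  0.169     ]
```

jog_arm(xyz=[[-5,-5,20],[0,0,30],[0,0,30],[0,0,20],[0,0,0],[0,0,0]], rotation=[[0,0,2],[0,0,0],[0,0,0],[0,0,0],[0,0,0],[0,0,0]], jaw=[60,50,50,50,50,50])

```text
t: 3.78
tcp_pos: [0.4537, -0.2134, 0.2063]
tool_rot: [0.0, 0.677, 0.736, 0.0]
wrist_force: [-0.6, 0.5, -0.2]
finger_gap: 0.0501
grasp_force: 0.0
```

```bash
python3 - <<'E'
from h import *
s=ctrl.state();print(s["tcp_pos"],s["tool_rot"],s["dq"].round(3))
c=ctrl.calibration("wrist");im=ctrl.capture("wrist")
cv2.imwrite("pics/w2.png",im);
import pickle;pickle.dump(c,open("c2.pkl","wb"))
E
```

```text
[ 0.45372267 -0.21336703  0.20627866] [3.03777838e-04 6.76634626e-01 7.36318872e-01 9.17695158e-05] [-0.    -0.012 -0.008  0.001 -0.003 -0.001]
```

View pics/w2.png

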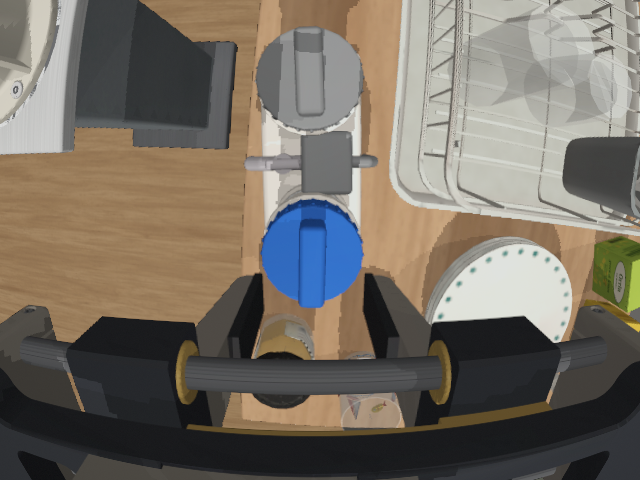

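```bash
python3 - <<'E'
from h import *
import pickle;c=pickle.load(open("c2.pkl","rb"))
a=fish(c,(313.3,222),.169);b=fish(c,(311.7,305.5),.169);print(a,b,(a+b)/2,np.degrees(np.arctan2(*(a-b)[1::-1])))
E
```

```text
[ 0.45055669 -0.18565836  0.169     ] [ 0.45398409 -0.23790025  0.169     ] [ 0.45227039 -0.21177931  0.169     ] 93.75359383109854
```

The close view shows the bar's top face from (313,222) to (312,305), within 2 mm of where it should be. Next I descend and grip.

jog_arm(xyz=[[1,-1.5,20],[0,0,20],[0,0,19],[0,0,0],[0,0,0],[0,0,0],[0,0,0],[0,0,0]], rotation=[[0,0,0.5],[0,0,0],[0,0,0],[0,0,0],[0,0,0],[0,0,0],[0,0,0],[0,0,0]], jaw=[50,50,50,50,10,10,10,10], force=35)

```text
t: 4.82
tcp_pos: [0.452, -0.2125, 0.147]
tool_rot: [0.0, 0.68, 0.733, 0.0]
wrist_force: [0.2, 0.0, 3.9]
finger_gap: 0.0155
grasp_force: 35.0
```

jog_arm(xyz=[[0,0,0],[0,0,0],[0,0,0]], rotation=[[0,0,3],[0,0,3],[0,0,0]], jaw=[10,10,10])

```text
t: 5.2
tcp_pos: [0.4522, -0.2126, 0.147]
tool_rot: [0.0, 0.717, 0.697, 0.0]
wrist_force: [0.4, -0.4, 4.0]
finger_gap: 0.0153
grasp_force: 35.0
```

```bash
cat > st.py <<'E'
from h import *
s=ctrl.state();q=s["tool_rot"];print(s["t"],s["tcp_pos"].round(4),"ydeg",np.degrees(2*np.arctan2(q[1],q[2])).round(2),"F",s["wrist_force"].round(2),"M",s["torque"].round(3),"tau6",s["joint_torque"][5].round(3),s["q"][5].round(3),s["finger_gap"].round(4),s["grasp_force"])
E
python3 st.py; python3 st.py
```

```text
Traceback (most recent call last):
  File "st.py", line 2, in <module>
    s=ctrl.state();q=s["tool_rot"];print(s["t"],s["tcp_pos"].round(4),"ydeg",np.degrees(2*np.arctan2(q[1],q[2])).round(2),"F",s["wrist_force"].round(2),"M",s["torque"].round(3),"tau6",s["joint_torque"][5].round(3),s["q"][5].round(3),s["finger_gap"].round(4),s["grasp_force"])
                                                                                                                                                                                                                                         ^^^^^^^^^^^^^^^^^^^^^
AttributeError: 'float' object has no attribute 'round'
Traceback (most recent call last):
  File "st.py", line 2, in <module>
    s=ctrl.state();q=s["tool_rot"];print(s["t"],s["tcp_pos"].round(4),"ydeg",np.degrees(2*np.arctan2(q[1],q[2])).round(2),"F",s["wrist_force"].round(2),"M",s["torque"].round(3),"tau6",s["joint_torque"][5].round(3),s["q"][5].round(3),s["finger_gap"].round(4),s["grasp_force"])
                                                                                                                                                                                                                                         ^^^^^^^^^^^^^^^^^^^^^
AttributeError: 'float' object has no attribute 'round'
```

```bash
sed -i 's/s\["finger_gap"\].round(4)/s["finger_gap"]/' st.py; python3 st.py
```

```text
5.2 [ 0.4522 -0.2126  0.147 ] ydeg 91.65 F [ 0.44 -0.44  4.05] M [-0.069  0.111 -0.104] tau6 0.342 -0.414 0.015340028237964218 35.00178515911102
```

jog_arm(xyz=[[0,0,0],[0,0,0],[0,0,0]], rotation=[[0,0,3],[0,0,3],[0,0,0]], jaw=[10,10,10])

```text
t: 5.58
tcp_pos: [0.4522, -0.2126, 0.147]
tool_rot: [0.0, 0.752, 0.659, 0.0]
wrist_force: [-0.3, -1.0, 6.0]
finger_gap: 0.0157
grasp_force: 35.0
```

```bash
python3 st.py
```

```text
5.575 [ 0.4522 -0.2126  0.147 ] ydeg 97.59 F [-0.28 -0.97  6.03] M [-0.099  0.096 -0.139] tau6 0.287 -0.31 0.015697484476500375 35.00249147415161
```

jog_arm(xyz=[[0,0,0],[0,0,0],[0,0,0],[0,0,0]], rotation=[[0,0,3],[0,0,3],[0,0,3],[0,0,0]], jaw=[10,10,10,10])

```text
t: 6.08
tcp_pos: [0.4522, -0.2126, 0.147]
tool_rot: [0.0, 0.802, 0.598, 0.0]
wrist_force: [-0.2, 1.3, 5.2]
finger_gap: 0.016
grasp_force: 35.0
```

```bash
python3 st.py
```

```text
6.075 [ 0.4522 -0.2126  0.147 ] ydeg 106.58 F [-0.22  1.32  5.2 ] M [-0.102  0.114 -0.131] tau6 0.265 -0.153 0.01599262247312538 35.00170648097992
```

Past 15° the torque stays flat at about 0.13 N m with no stop, so this is the loosening way. I carry on to about 70°, then check.

jog_arm(xyz=[[0,0,0],[0,0,0],[0,0,0],[0,0,0],[0,0,0],[0,0,0],[0,0,0],[0,0,0]], rotation=[[0,0,7],[0,0,7],[0,0,7],[0,0,7],[0,0,7],[0,0,7],[0,0,7],[0,0,0]], jaw=[10,10,10,10,10,10,10,10])

```text
t: 7.08
tcp_pos: [0.4522, -0.2126, 0.147]
tool_rot: [0.0, 0.977, 0.211, 0.0]
wrist_force: [0.6, 0.9, 5.4]
finger_gap: 0.0156
grasp_force: 35.0
```

```bash
python3 st.py; python3 - <<'E'
from h import *
cv2.imwrite("pics/w3.png",ctrl.capture("wrist"))
E
```

```text
7.075 [ 0.4522 -0.2126  0.147 ] ydeg 155.64 F [0.64 0.85 5.36] M [-0.07   0.111 -0.125] tau6 0.68 0.703 0.015611373501866749 35.002970695495605
```

View pics/w3.png

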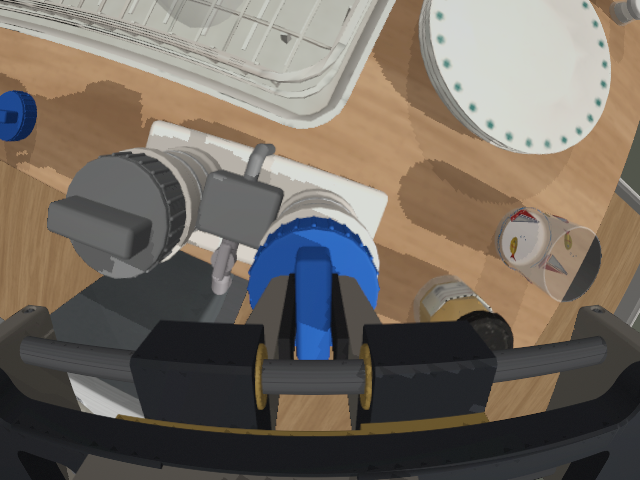

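The bar (313,300) is still square between the fingers, and the filter now appears turned about 70° relative to it, so the cap has turned. Now I lift, gently at first.

jog_arm(xyz=[[0,0,-3],[0,0,-3],[0,0,-4],[0,0,0]], rotation=[[0,0,0],[0,0,0],[0,0,0],[0,0,0]], jaw=[10,10,10,10])

```text
t: 7.62
tcp_pos: [0.4519, -0.2125, 0.1569]
tool_rot: [0.0, 0.978, 0.211, 0.0]
wrist_force: [0.3, 0.8, -0.9]
finger_gap: 0.0161
grasp_force: 35.0
```

```bash
python3 st.py
```

```text
7.625 [ 0.4519 -0.2125  0.1569] ydeg 155.65 F [ 0.33  0.81 -0.9 ] M [-0.106  0.183 -0.031] tau6 -0.007 0.703 0.016056826516650774 34.9991637468338
```

The cap is free: the force is about its weight and the torque is gone.

jog_arm(xyz=[[0,0,-15],[0,0,-20],[0,0,-20],[0,0,-20],[0,0,-15],[0,0,0],[0,0,0],[0,0,0]], rotation=[[0,0,0],[0,0,0],[0,0,0],[0,0,0],[0,0,0],[0,0,0],[0,0,0],[0,0,0]], jaw=[10,10,10,10,10,10,10,10])

```text
t: 8.62
tcp_pos: [0.4513, -0.2122, 0.2458]
tool_rot: [-0.0, 0.978, 0.211, -0.001]
wrist_force: [-1.0, 0.3, -0.7]
finger_gap: 0.0152
grasp_force: 35.0
```

```bash
python3 st.py; python3 - <<'E'
from h import *
im=ctrl.capture("side");cv2.imwrite("pics/s2.png",cv2.resize(im[180:430,170:400],None,fx=2.2,fy=2.2))
E
```

```text
8.625 [ 0.4513 -0.2122  0.2458] ydeg 155.67 F [-0.99  0.3  -0.72] M [-0.028  0.116  0.006] tau6 -0.0 0.704 0.015235966812037772 34.99929964542389
```

View pics/s2.png

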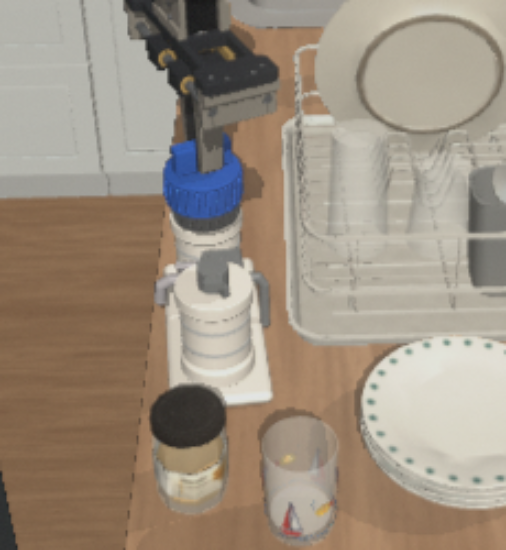

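The side crop shows the blue cap held level at (203,185), clear above its bare housing at (217,310). The honey jar and tumbler haven't moved.

```bash
python3 -c "
from plant import ctrl
print(ctrl.sign_off())"
```

```text
the job is handed in; nothing more can be done
None
```

The blue cap loosened clockwise seen from above; I turned it about 70° until free and handed in with it held level about 10 cm above its seat, with nothing else touched as far as the images show (the judge returned no verdict).

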